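Latch the loaded welding jig

TASK

One of the two welding jigs on the bench, the one with the red lever, holds a J-bolt ready for welding: clamp it. Flip its steel wire loop forward so that it drops over the brass keeper hook, then press the red lever back and down past centre until it lies fully down and the jaw is drawn tight. Leave the jig with the blue lever alone.

Things in the scene. Friction and masses are not known exactly. Their poses are not given: they have to be found in the camera images.
- red_jig: Loaded jig, bolted down: grey plate 235 x 100 x 12 mm, 22 mm J-bolt lying across it (top at z 36), draw latch with red lever. Origin: plate underside, below the lever's pivot pin (along y, at z 58). Axes: x from pivot to keeper hook, y across, z up. Plate spans x -110 to +125, J-bolt x +35 to +58 (hook end at y +120). With the lever up nothing but loop and lever is higher than 66 mm.
- red_bar (a point): Middle of the 8 x 42 mm far bar of the steel wire loop (100 g). The loop swings freely on a pin on the lever, 36 mm from the pivot; pin to bar 115 mm. At the start it leans back on a stop, bar 20 to 60 mm behind the pivot, about 200 mm up, above the lever's tip (about 155). Pushed at the bar to 40 mm past the pivot it falls by itself, within 1 s, over the hook, onto a ledge (bar at z 52).
- red_keeper (a point): Top centre of the brass keeper hook, 24 mm wide, on the sliding jaw: 66 mm above the bench, 77 mm along the jig's x. Its lip (6 mm thick) reaches 7 mm farther out; the loop's bar must lie outside (jig +x) and below that lip.
- red_lever (a joint): Angle (rad) of the red lever above closed. 0 = down, level, pointing away from the keeper (jig -x), grip's top 65 mm above the bench; 1.3 to 1.5 (start) = nearly upright. 97 mm long from the pivot; the last 52 mm is a red grip 26 wide, 14 thick. Stiff (0.09 N m), stays where left; pressing it 65 to 90 mm from the pivot takes 1 to 4 N with the loop hooked; past centre (0.25 rad) it snaps down.
- red_jaw (a joint): How far (m) the red jig's sliding jaw with the keeper hook is drawn towards the J-bolt against its spring: 0 = slack, about 0.0035 with the loop hooked and the lever down.
- blue_jig: The empty jig, the same but with a blue lever and no J-bolt; origin and axes as for the red one. To be left alone.

How it is judged:
By the outcome, as a careful person would: the job done as asked, in the order asked, and still so for the second after the job is handed in, with the robot touching nothing.
It also fails if it takes over 38 s, if anything falls off the work surface, if the arm or the gripper's body presses on something with over 40 N, if the wrist force passes 120 N, or if a joint passes its speed limit or range.

ROBOT

A 6-joint arm with a two-finger parallel gripper is mounted at the origin on the work surface. World frame = base frame: x ahead of the robot, y to its left, z up, the work surface at z = 0. Lengths are in m, angles in rad, forces in N, time in s.
With the tool pointing down it reaches from about 0.4 to 0.825 m from the base axis. Payload 7 kg.
Tool frame: the origin (TCP) lies at the very end of the fingers, on their centre line; the grasp point (between the pads) lies 19 mm behind it; z points along the fingers, y is the line along which they close (so a half turn about z gives the same grasp; the last joint's range is limited). The gripper opens to 88 mm and grips with 3 to 60 N. Pads are 19 mm wide; open, the fingers measure 130 mm over their backs; the gripper's body (78 mm by 193 mm) begins 47 mm behind the grasp point.
Start: joints at [1.627, 0.359, 0.012, 0, -1.224, -0.288], TCP at [0.155, 0.657, 0.197] pointing down, gripper open.
Joint ranges: [-3.07, 3.07], [-1.43, 2.12], [-1.02, 1.25], [-3.03, 1.67], [-3.05, -0], [-3.03, 3.03]. Speed limits (rad/s): [2.39, 2.39, 3.01, 3.14, 3.14, 3.14].

INTERFACE

Orientations are given as [roll, pitch, yaw] about the fixed x, y, z axes, in that order (R = Rz(yaw) Ry(pitch) Rx(roll)).
In Python, from station import arm gives the robot as it stands.
- The arm moves only by the tool step_arm, never from a script. Its argument "rows" is a list of rows, each a list of 5 numbers: the shift along the world's x, y, z in m, then the turn about the world's z in rad, then the finger opening in m, from 0 to 0.0876. In form: [[x, y, z, spin, gripper], ...]. A call has 1 to 20 rows; each row is the pose to reach, as a shift and turn from the pose commanded when the call began; what a row does not reach only later rows make up. A row lasts 1/10 s, in which the tool goes at most 50 mm and 8.59 degrees, less where a joint would pass 70% of its speed; a pose out of reach is approached as far as the arm can. A call with a gripper value outside its range is refused whole. The fingers move at their own pace and stop on an object; "newtons" is the grip in N (left out, the last holds). Time passes only in rows, so rows that repeat a pose let the fingers close. It gives the time, the measured TCP pose, the force, the opening and the grip force at its end, in the units of the state.
- arm.get_state(): the state, without advancing time (a new reading comes with each control period).
- arm.grab_frame(name): name is "side" or "top" or "wrist"; returns a dict with "color" (400x640x3 uint8, blue, green, red), "vfov" (degrees; the focal length in pixels is half the picture's height over the tangent of half this angle, whatever the lens; pixels are square), "cx", "cy" (the principal point, pixels), "rvec" (rotation vector, rad) and "tvec" (3), from world to camera coordinates, as OpenCV has them. Camera axes: x right, y down, z forward; pixel columns grow to the right and rows downward; lengths in m; the calibration is good to about 2 mm. A picture is of the moment at which its call begins. There is no depth.
- arm.job_done(): hands the job in; it is judged then, once.
The state is a dict: "t": time; "q": joint angles; "qd": joint speeds; "joint_efforts": joint torques, N m; "eef_pos": TCP position; "ee_rot": TCP orientation; "force": force on the tool from outside, world axes, zero at the start; "moment": the same for the moment, N m; "width": finger opening in m; "gripper_force": force on a finger pad.
Only numpy, scipy, OpenCV 4.12 (cv2) and the standard library are available. Lean on these libraries where they do the work, as an engineer would, in place of code of your own. Each camera call takes 0.05 s, during which the arm holds its last target. There are 200 camera calls.

## Working session

There is one attempt and no reset: what is moved stays moved. The work goes in short steps, Python scripts to look and compute and a tool call to move; the robot and the scene stay as the last step left them, time stands still between calls to the robot, and variables do not carry over. Pictures are saved under pics/ and viewed, at most 10 in all, crops included, and the job is handed in when it is done.

Besides the shell and the picture viewer there is one more tool, called after "Emit:" in YAML: its name, and indented under it one key for each argument. step_arm: Moves the arm, as the interface text tells. Its arguments: {"type":"object","properties":{"rows":{"type":"array"},"newtons":{"type":"number"}},"required":["rows"]}

```bash
mkdir -p pics; cat > h.py <<'E'
import numpy as np, cv2, pickle
from station import arm
def grab(n):
    f=arm.grab_frame(n); f['R']=cv2.Rodrigues(np.array(f['rvec'],float))[0]; f['t']=np.array(f['tvec'],float).ravel()
    f['f']=f['color'].shape[0]/2/np.tan(np.radians(f['vfov'])/2); return f
def ray(f,u,v):
    d=f['R'].T@np.array([(u-f['cx'])/f['f'],(v-f['cy'])/f['f'],1.]); return -f['R'].T@f['t'], d/np.linalg.norm(d)
def onz(f,u,v,z):
    o,d=ray(f,u,v); return o+d*(z-o[2])/d[2]
def tri(f,a,g,b):
    o,d=ray(f,*a); p,e=ray(g,*b); s=np.linalg.lstsq(np.c_[d,-e],p-o,rcond=None)[0]
    A=o+d*s[0];B=p+e*s[1]; return (A+B)/2,np.linalg.norm(A-B)
def proj(f,P):
    c=f['R']@np.array(P,float)+f['t']; return c[:2]/c[2]*f['f']+[f['cx'],f['cy']]
E
python3 - <<'E'
from h import *
F={n:grab(n) for n in('side','top')}
pickle.dump(F,open('f0.pkl','wb'))
for n,f in F.items():
    cv2.imwrite(f'pics/{n}0.png',f['color']); print(n,-f['R'].T@f['t'],f['R'][2],f['f'],f['cx'],f['cy'])
    h=cv2.cvtColor(f['color'],cv2.COLOR_BGR2HSV)
    for c,m in(('red',((h[...,0]<8)|(h[...,0]>172))&(h[...,1]>140)&(h[...,2]>60)),('blue',(abs(h[...,0].astype(int)-112)<12)&(h[...,1]>140)&(h[...,2]>60))):
        k,l,s,ce=cv2.connectedComponentsWithStats(m.astype(np.uint8))
        for i in range(1,k):
            if s[i,4]>40: print(c,s[i],ce[i])
print(arm.get_state())
E
```

```text
side [ 0.37152909 -0.53098855  0.38565044] [ 0.29245365  0.8323497  -0.47081295] 419.22412813338144 323.83407041319646 194.63283817092835
red [   0   68   24   83 1236] [  8.66100324 116.80906149]
red [309 215  16  43 226] [315.81858407 235.96460177]
red [322 218  12  38 158] [328.        234.9556962]
blue [   0    0   67  123 4937] [29.4178651  63.62548106]
blue [ 65  52  22  66 266] [75.33458647 83.63533835]
blue [246 118  14  27 138] [252.62318841 130.81884058]
top [ 0.50332095 -0.00569824  0.75698415] [ 0.1131894   0.02233841 -0.99332228] 384.90216365332265 320.9511684953617 196.06270015167934
red [418 241  24  14 231] [429.77489177 247.48484848]
blue [635 157   5  60 184] [637.5        180.26630435]
blue [191 240  24  14 237] [202.56118143 246.73839662]
{'t': 0.1, 'q': array([ 1.62709849e+00,  3.59337465e-01,  1.11809891e-02, -3.04261992e-04,
       -1.22411334e+00, -2.88121720e-01]), 'qd': array([ 5.56901442e-04, -2.90590767e-03,  2.82263948e-03,  2.03895592e-04,
        1.74859587e-03, -2.76190146e-05]), 'joint_efforts': array([-2.15592001e-03, -5.84160054e+01,  2.93751240e+01,  7.01556042e+00,
        1.01842088e-02, -4.93862819e-05]), 'eef_pos': array([0.15498712, 0.65648193, 0.19621611]), 'ee_rot': array([ 3.14009862e+00, -1.44480541e-04, -2.31923039e-01]), 'force': array([-0.16731504,  0.31063214, -0.19288148]), 'moment': array([ 0.00403646,  0.0347904 , -0.02816852]), 'gripper_force': 0.0, 'width': 0.0880562918057155}
```

View pics/side0.png

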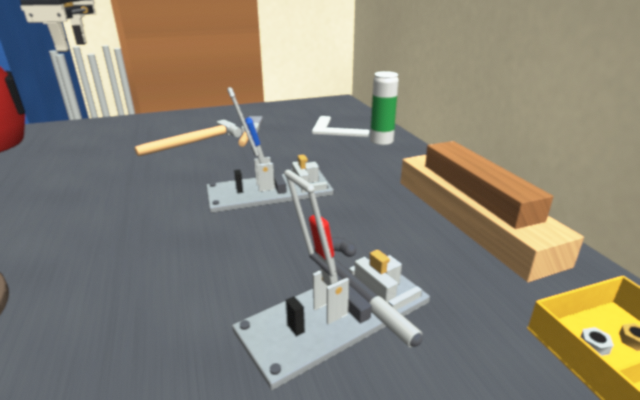

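View pics/top0.png

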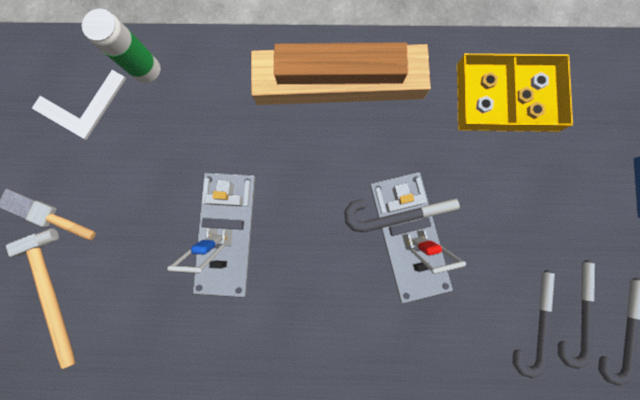

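```bash
cat > m.py <<'E'
from h import *
F=pickle.load(open('f0.pkl','rb')); T=F['top']; S=F['side']
c=[onz(T,*p,.012)for p in((372,184),(421,174),(452,290),(403,301))]
c=np.array(c); print(c.round(4)); print([np.linalg.norm(c[i]-c[(i+1)%4]).round(4) for i in range(4)])
far=(c[0]+c[1])/2; near=(c[2]+c[3])/2; ex=(far-near)/np.linalg.norm(far-near); yaw=np.arctan2(ex[1],ex[0])
ey=np.array([-ex[1],ex[0],0]); O=c.mean(0)-ex*.0075; O[2]=0
print('yaw',yaw,'O',O)
k=cv2.inRange(cv2.cvtColor(T['color'],cv2.COLOR_BGR2HSV),(10,150,120),(25,255,255)); k[:,:380]=0;k[:,430:]=0;k[:160]=0;k[215:]=0
ys,xs=np.nonzero(k); print('brass top px',xs.mean(),ys.mean(),xs.min(),xs.max(),ys.min(),ys.max())
J=lambda P:((P-O)@ex, (P-O)@ey, P[2])
def W(x,y,z): return O+ex*x+ey*y+[0,0,z]
print('keeper px expected',proj(T,W(.077,0,.066)),proj(S,W(.077,0,.066)))
for a,b in(((436,271),(286,174)),((464,264),(312,186)),((450,267.5),(299,180)),((430,247),(321,236))):
    for bb in (b,):
        P,e=tri(T,a,S,bb); print(a,P.round(4),'jig',np.round(J(P),4),'err',e)
E
python3 m.py
python3 - <<'E'
from h import *
F=pickle.load(open('f0.pkl','rb'))
a=cv2.resize(F['top']['color'][160:310,350:480],None,fx=3,fy=3,interpolation=2)
b=cv2.resize(F['side']['color'][160:310,260:390],None,fx=3,fy=3,interpolation=2)
cv2.imwrite('pics/crop.png',np.hstack([a,b]))
E
```

```text
[[ 0.6136 -0.088   0.012 ]
 [ 0.6349 -0.1833  0.012 ]
 [ 0.4145 -0.2392  0.012 ]
 [ 0.3922 -0.1473  0.012 ]]
[np.float64(0.0976), np.float64(0.2274), np.float64(0.0946), np.float64(0.2292)]
yaw 0.2550473906647404 O [ 0.50657334 -0.16635596  0.        ]
brass top px 406.1621621621622 198.44594594594594 400 412 195 202
keeper px expected [408.10177339 198.11900584] [379.4425551  256.64484877]
(436, 271) [ 0.4629 -0.1569  0.2048] jig [-0.0399  0.0202  0.2048] err 0.000635283847048225
(464, 264) [ 0.4756 -0.1958  0.2075] jig [-0.0374 -0.0207  0.2075] err 0.0036762492743191524
(450, 267.5) [ 0.4694 -0.1765  0.206 ] jig [-0.0385 -0.0004  0.206 ] err 0.0019485869236281989
(430, 247) [ 0.4955 -0.1684  0.1299] jig [-0.0112  0.0008  0.1299] err 7.090459417704532e-05
```

View pics/crop.png

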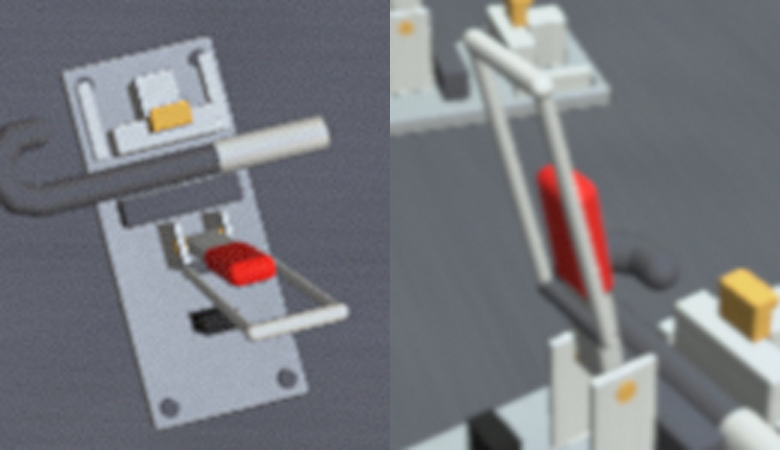

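Emit:
step_arm:
  rows:
    - [0,0,0.07,0,0]
    - [0.02,-0.02,0.12,0.1,0]
    - [0.05,-0.05,0.13,0.2,0]
    - [0.08,-0.085,0.13,0.3,0]
    - [0.11,-0.12,0.13,0.4,0]
    - [0.14,-0.15,0.13,0.487,0]
    - [0.17,-0.185,0.13,0.487,0]
    - [0.2,-0.22,0.13,0.487,0]
    - [0.235,-0.255,0.13,0.487,0]
    - [0.265,-0.29,0.13,0.487,0]
    - [0.3,-0.325,0.13,0.487,0]
    - [0.32,-0.365,0.13,0.487,0]
    - [0.32,-0.41,0.13,0.487,0]
    - [0.32,-0.455,0.13,0.487,0]
    - [0.315,-0.5,0.13,0.487,0]
    - [0.31,-0.545,0.13,0.487,0]
    - [0.305,-0.59,0.13,0.487,0]
    - [0.3,-0.635,0.13,0.487,0]
    - [0.295,-0.68,0.13,0.487,0]
    - [0.29,-0.72,0.13,0.487,0]

```text
t: 2.1
eef_pos: [0.4442, -0.0649, 0.3271]
ee_rot: [-3.141, -0.0, 0.255]
force: [1.0, -0.2, 0.8]
width: 0.0007
gripper_force: 0.0
```

Emit:
step_arm:
  rows:
    - [-0.007,-0.04,0,0,0]
    - [-0.015,-0.085,0,0,0]
    - [-0.021,-0.125,0,0,0]
    - [-0.021,-0.125,0,0,0]
    - [-0.021,-0.125,-0.04,0,0]
    - [-0.021,-0.125,-0.08,0,0]
    - [-0.021,-0.125,-0.12,0,0]
    - [-0.021,-0.125,-0.14,0,0]
    - [-0.021,-0.125,-0.14,0,0]
    - [-0.021,-0.125,-0.14,0,0]

```text
t: 3.1
eef_pos: [0.4245, -0.188, 0.1877]
ee_rot: [3.141, 0.0, 0.256]
force: [-0.4, -0.7, 1.1]
width: 0.0006
gripper_force: 0.0
```

```bash
python3 - <<'E'
from h import *
f=grab('side'); cv2.imwrite('pics/s1.png',f['color']); print(arm.get_state()['eef_pos'],proj(f,arm.get_state()['eef_pos']))
E
```

```text
[ 0.4250561  -0.18802946  0.1883896 ] [256.61760455 208.91127487]
```

View pics/s1.png

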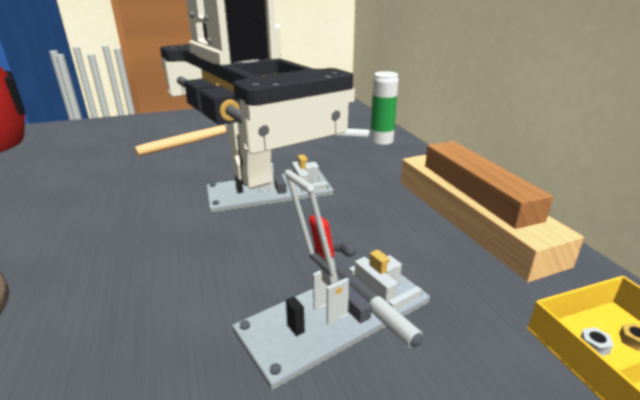

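Emit:
step_arm:
  rows:
    - [0.015,0.004,-0.003,0,0]
    - [0.029,0.008,-0.003,0,0]
    - [0.039,0.01,-0.003,0,0]
    - [0.048,0.013,-0.003,0,0]
    - [0.058,0.015,-0.003,0,0]
    - [0.068,0.018,-0.003,0,0]
    - [0.077,0.02,-0.003,0,0]
    - [0.087,0.023,-0.003,0,0]
    - [0.097,0.025,-0.003,0,0]
    - [0.104,0.027,-0.003,0,0]
    - [0.11,0.029,-0.003,0,0]
    - [0.116,0.03,-0.003,0,0]
    - [0.116,0.03,-0.003,0,0]
    - [0.116,0.03,-0.003,0,0]
    - [0.116,0.03,-0.003,0,0]
    - [0.116,0.03,-0.003,0,0]

```text
t: 4.75
eef_pos: [0.5399, -0.1582, 0.1842]
ee_rot: [3.142, -0.0, 0.255]
force: [0.5, 1.0, 0.7]
width: 0.0002
gripper_force: 0.0
```

```bash
python3 - <<'E'
from h import *
f=grab('side'); cv2.imwrite('pics/s2.png',cv2.resize(f['color'][130:400,220:450],None,fx=2,fy=2)); print(arm.get_state()['eef_pos'],arm.get_state()['force'])
E
```

```text
[ 0.53989871 -0.15813338  0.18420489] [0.21598349 0.75309316 0.6580563 ]
```

View pics/s2.png

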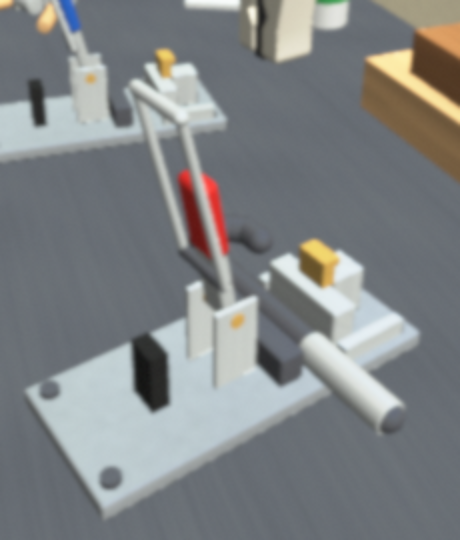

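```bash
python3 - <<'E'
from h import *
F={n:grab(n) for n in('side','top','wrist')}; pickle.dump(F,open('f1.pkl','wb'))
p=arm.get_state()['eef_pos']
for n,f in F.items(): print(n,proj(f,p),f['vfov'],f['cx'],f['cy'],list(f.keys()),-f['R'].T@f['t'])
a=cv2.resize(F['top']['color'][100:300,300:500],(400,400)); b=cv2.resize(F['side']['color'][0:300,200:500],(400,400))
cv2.imwrite('pics/c2.png',np.hstack([a,b]))
E
```

```text
side [356.4133675  181.53907546] 51.00898442704138 323.83407041319646 194.63283817092835 ['color', 'vfov', 'cx', 'cy', 'rvec', 'tvec', 'R', 't', 'f'] [ 0.37152909 -0.53098855  0.38565044]
top [432.20336598 217.20037104] 54.91391049838748 320.9511684953617 196.06270015167934 ['color', 'vfov', 'cx', 'cy', 'rvec', 'tvec', 'R', 't', 'f'] [ 0.50332095 -0.00569824  0.75698415]
wrist [314.24197364 229.50387698] 63.304166073382106 315.8160019533974 199.65659662243834 ['color', 'vfov', 'cx', 'cy', 'rvec', 'tvec', 'R', 't', 'f'] [ 0.60691399 -0.14162314  0.37156361]
```

View pics/c2.png

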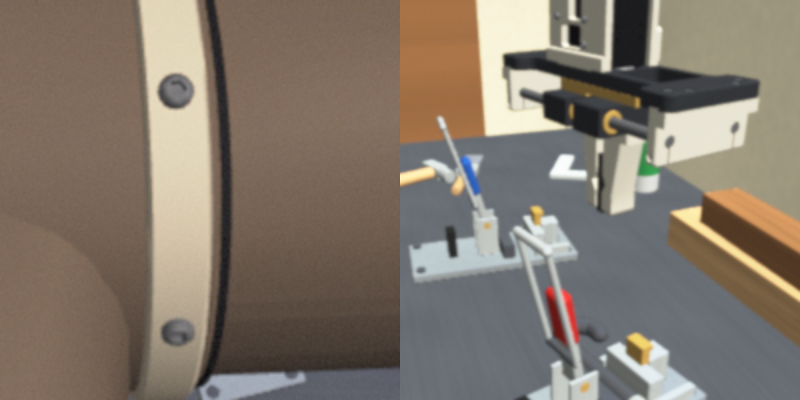

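```bash
python3 - <<'E'
from h import *
F=pickle.load(open('f1.pkl','rb')); f=F['wrist']; print(f['R'][2])
O=np.array([.50657,-.16636,0]);ex=np.array([.9677,.2523,0]);ey=np.array([-.2523,.9677,0])
W=lambda x,y,z:O+ex*x+ey*y+[0,0,z]
im=f['color'].copy()
for P in((.077,0,.066),(-.0385,.021,.206),(-.0385,-.021,.206),(.125,.05,.012),(.125,-.05,.012),(-.11,.05,.012),(-.11,-.05,.012)):
    u=proj(f,W(*P)); print(P,u); cv2.circle(im,tuple(int(x)for x in u),4,(0,255,0),1)
u=proj(f,arm.get_state()['eef_pos']);cv2.circle(im,tuple(int(x)for x in u),5,(255,0,255),1)
cv2.imwrite('pics/w2.png',im)
E
```

```text
[-0.24933893 -0.06520896 -0.96621835]
(0.077, 0, 0.066) [314.31807177 142.39498522]
(-0.0385, 0.021, 0.206) [278.68038988 355.43541881]
(-0.0385, -0.021, 0.206) [348.01934432 355.48503199]
(0.125, 0.05, 0.012) [267.07259406  91.79240764]
(0.125, -0.05, 0.012) [361.98759159  91.87532083]
(-0.11, 0.05, 0.012) [274.25190645 291.1089673 ]
(-0.11, -0.05, 0.012) [354.88054605 291.16976737]
```

View pics/w2.png

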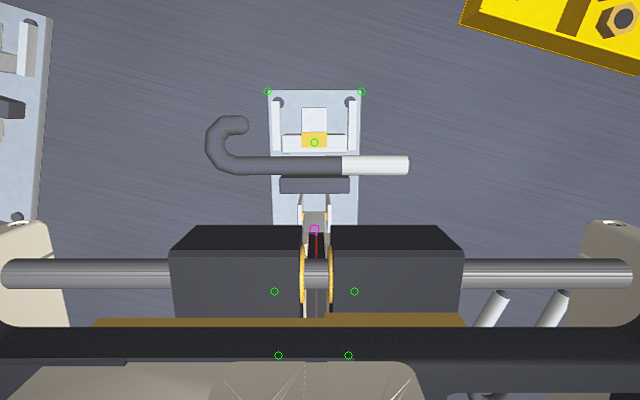

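```bash
python3 - <<'E'
from h import *
f=pickle.load(open('f1.pkl','rb'))['side']
p=np.array([.5399,-.1582,.1842])
for dz in(0,.01,.02,.03,.04,.05): print(dz,proj(f,p+[0,0,dz]))
im=cv2.resize(f['color'][60:200,300:440],None,fx=4,fy=4,interpolation=2)
cv2.imwrite('pics/z3.png',im)
E
```

```text
0 [356.36225132 181.54296954]
0.01 [356.69206656 173.180899  ]
0.02 [357.02886135 164.64187017]
0.03 [357.37285962 155.92020578]
0.04 [357.72429497 147.00998309]
0.05 [358.08341122 137.90502047]
```

View pics/z3.png

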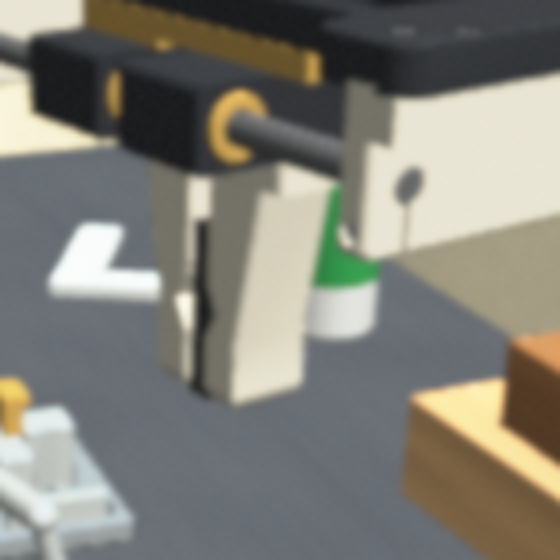

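Emit:
step_arm:
  rows:
    - [0,0,0.04,0,0]
    - [0,0,0.07,0,0]
    - [-0.04,-0.01,0.07,0,0]
    - [-0.08,-0.02,0.07,0,0]
    - [-0.116,-0.03,0.07,0,0]
    - [-0.116,-0.03,0.07,0,0]
    - [-0.116,-0.03,0.03,0,0]
    - [-0.116,-0.03,-0.01,0,0]
    - [-0.116,-0.03,-0.022,0,0]
    - [-0.116,-0.03,-0.022,0,0]

```text
t: 5.95
eef_pos: [0.4232, -0.1881, 0.161]
ee_rot: [-3.141, 0.003, 0.255]
force: [0.5, -0.5, 0.7]
width: 0.0005
gripper_force: 0.0
```

Emit:
step_arm:
  rows:
    - [0.015,0.004,0,0,0]
    - [0.029,0.008,0,0,0]
    - [0.039,0.01,0,0,0]
    - [0.048,0.013,0,0,0]
    - [0.058,0.015,0,0,0]
    - [0.068,0.018,0,0,0]
    - [0.077,0.02,0,0,0]
    - [0.087,0.023,0,0,0]
    - [0.087,0.023,0,0,0]

```text
t: 6.85
eef_pos: [0.5123, -0.1648, 0.1618]
ee_rot: [3.141, 0.0, 0.256]
force: [0.7, -0.4, -0.3]
width: 0.0005
gripper_force: 0.0
```

```bash
python3 - <<'E'
from h import *
f=grab('side'); cv2.imwrite('pics/s4.png',cv2.resize(f['color'][60:320,200:440],None,fx=2.3,fy=2.3)); print(arm.get_state()['eef_pos'],arm.get_state()['force'])
E
```

```text
[ 0.51149065 -0.16489466  0.16180333] [-0.05566859  0.62487386 -0.75856716]
```

View pics/s4.png

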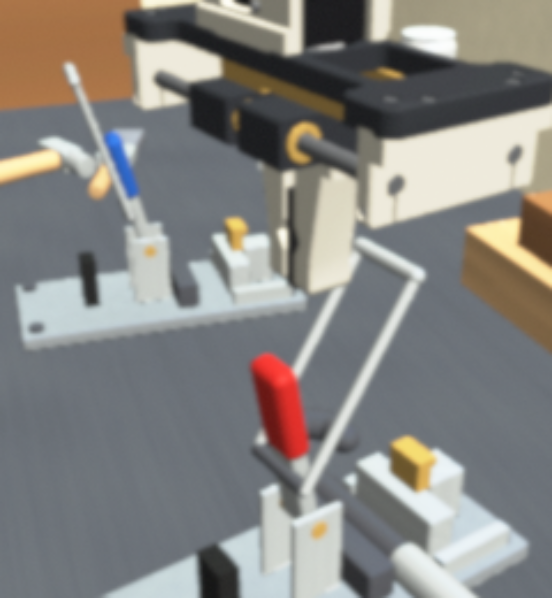

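```bash
python3 - <<'E'
from h import *
f=pickle.load(open('f1.pkl','rb'))['side']
O=np.array([.50657,-.16636,0]);ex=np.array([.9677,.2523,0]);ey=np.array([-.2523,.9677,0])
for u,v,y in((355.6,165.7,.021),(382.6,178,-.021)):
    o,d=ray(f,u,v); s=(y-(o-O)@ey)/(d@ey); P=o+s*d; print((P-O)@ex,(P-O)@ey,P[2],'r',np.hypot((P-O)@ex-.005+.01,P[2]-.094))
f=grab('side'); f2=grab('top'); print(arm.get_state()['t']); pickle.dump((f,f2),open('f2.pkl','wb'))
cv2.imwrite('pics/s5.png',np.hstack([cv2.resize(f['color'][100:330,220:440],(440,460)),cv2.resize(f2['color'][150:310,340:480],(350,400)).copy() if 0 else cv2.copyMakeBorder(cv2.resize(f2['color'][150:310,340:480],(350,400)),0,60,0,0,0)]))
E
```

```text
0.049672482135555286 0.02100000000000006 0.19113017822656186 r 0.11146009072841402
0.05326966260897042 -0.021000000000000015 0.19151728626780148 r 0.11360006470772624
7.0
```

Emit:
step_arm:
  rows:
    - [0,0,0.03,0,0]
    - [0,0,0.06,0,0]
    - [-0.02,-0.005,0.08,0,0]
    - [-0.02,-0.005,0.08,0,0]
    - [-0.02,-0.005,0.08,0,0]
    - [-0.02,-0.005,0.08,0,0]
    - [-0.02,-0.005,0.08,0,0]
    - [-0.02,-0.005,0.08,0,0]
    - [-0.02,-0.005,0.08,0,0]
    - [-0.02,-0.005,0.08,0,0]

```text
t: 8.0
eef_pos: [0.4911, -0.17, 0.2417]
ee_rot: [-3.141, 0.001, 0.255]
force: [0.4, -0.1, -0.1]
width: 0.0003
gripper_force: 0.0
```

```bash
python3 - <<'E'
from h import *
O=np.array([.50657,-.16636,0]);ex=np.array([.9677,.2523,0]);ey=np.array([-.2523,.9677,0])
f=pickle.load(open('f1.pkl','rb'))['side']
for p,uv in(((.5399,-.1582,.1842),(358,160.7)),((.5115,-.165,.1618),(334.8,187))):
    for dx,dy in((-.0095,-.021),(-.0095,.021),(.0095,-.021)):
        P=np.array(p)+dx*ex+dy*ey
        print(uv,dx,dy,[proj(f,P+[0,0,z]).round(1).tolist() for z in(0,.02,.03,.04)])
f=grab('side'); w=grab('wrist'); print(arm.get_state()['eef_pos'],arm.get_state()['force'])
for n,P in(('keeper',(.077,0,.066)),('grip85',(-.013,0,.142)),('bar+',(.088,.021,.052)),('bar-',(.088,-.021,.052))):
    Q=O+ex*P[0]+ey*P[1]+[0,0,P[2]]; print(n,proj(f,Q))
a=cv2.resize(f['color'][60:330,220:450],None,fx=2,fy=2)
b=cv2.resize(w['color'],(400,250)); b=cv2.copyMakeBorder(b,0,290,0,0,0) ; print(a.shape,b.shape)
b=cv2.resize(w['color'][0:330,170:470],(300,330)); b=cv2.copyMakeBorder(b,0,a.shape[0]-330,0,0,0)
cv2.imwrite('pics/s6.png',np.hstack([a,b]))
E
```

```text
(358, 160.7) -0.0095 -0.021 [[361.6, 191.3], [362.4, 173.8], [362.8, 164.7], [363.3, 155.5]]
(358, 160.7) -0.0095 0.021 [[337.9, 176.7], [338.2, 160.1], [338.3, 151.6], [338.5, 142.8]]
(358, 160.7) 0.0095 -0.021 [[375.7, 186.6], [376.8, 169.4], [377.4, 160.5], [377.9, 151.4]]
(334.8, 187) -0.0095 -0.021 [[338.1, 217.7], [338.4, 200.7], [338.5, 191.9], [338.7, 182.9]]
(334.8, 187) -0.0095 0.021 [[315.8, 201.3], [315.6, 185.1], [315.5, 176.8], [315.4, 168.2]]
(334.8, 187) 0.0095 -0.021 [[352.8, 212.5], [353.4, 195.7], [353.7, 187.0], [354.0, 178.2]]
[ 0.49111798 -0.17003227  0.24187277] [-0.19652055  0.47917732  0.08355831]
keeper [379.44402111 256.64628863]
grip85 [319.93113842 227.46243464]
bar+ [374.76089057 254.553746  ]
bar- [396.37309211 271.03487128]
(540, 460, 3) (540, 400, 3)
```

View pics/s6.png

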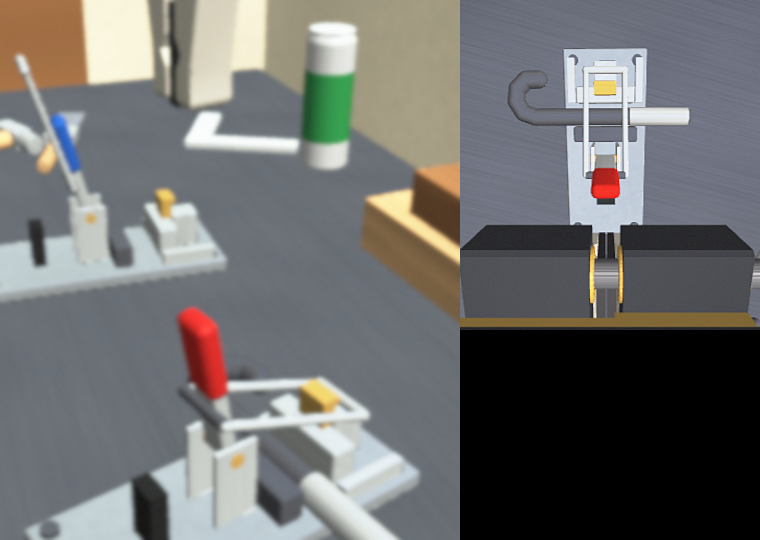

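Emit:
step_arm:
  rows:
    - [0.025,0.006,0,0,0]
    - [0.05,0.013,0,0,0]
    - [0.05,0.013,0,0,0]
    - [0.05,0.013,-0.04,0,0]
    - [0.05,0.013,-0.08,0,0]
    - [0.05,0.013,-0.11,0,0]
    - [0.05,0.013,-0.13,0,0]
    - [0.05,0.013,-0.138,0,0]
    - [0.05,0.013,-0.138,0,0]
    - [0.05,0.013,-0.138,0,0]

```text
t: 9.1
eef_pos: [0.5418, -0.1572, 0.1052]
ee_rot: [3.141, -0.001, 0.255]
force: [0.7, -0.2, 0.6]
width: 0.0003
gripper_force: 0.0
```

```bash
cat >> h.py <<'E'
def lever():
    f=grab('side'); h=cv2.cvtColor(f['color'],cv2.COLOR_BGR2HSV)
    m=(((h[...,0]<8)|(h[...,0]>172))&(h[...,1]>140)&(h[...,2]>60)).astype(np.uint8); m[:,:200]=0; m[:,420:]=0; m[:180]=0
    k,l,s,c=cv2.connectedComponentsWithStats(m)
    O=np.array([.50657,-.16636,0]);ex=np.array([.9677,.2523,0]);ey=np.array([-.2523,.9677,0])
    for i in range(1,k):
        if s[i,4]>20:
            o,d=ray(f,*c[i]); P=o+d*(-((o-O)@ey)/(d@ey)); print('red',s[i],c[i].round(1),'jig x,z',((P-O)@ex).round(4),P[2].round(4))
    t=arm.get_state(); p=t['eef_pos']; print(t['t'],p.round(4),'jigX',((p-O)@ex).round(4),((p-O)@ey).round(4),t['force'].round(2))
E
python3 -c "from h import *;lever()"
```

```text
red [309 214  25  45 704] [321.4 235.8] jig x,z -0.0111 0.1305
9.15 [ 0.542  -0.1572  0.1055] jigX 0.0366 -0.0001 [ 0.24 -0.51  0.25]
```

Emit:
step_arm:
  rows:
    - [-0.015,-0.004,0,0,0]
    - [-0.026,-0.007,-0.001,0,0]
    - [-0.034,-0.009,-0.003,0,0]
    - [-0.04,-0.01,-0.004,0,0]
    - [-0.046,-0.012,-0.005,0,0]
    - [-0.053,-0.014,-0.007,0,0]
    - [-0.06,-0.016,-0.01,0,0]
    - [-0.066,-0.017,-0.014,0,0]
    - [-0.072,-0.019,-0.018,0,0]
    - [-0.072,-0.019,-0.018,0,0]

```text
t: 10.15
eef_pos: [0.4678, -0.1762, 0.0854]
ee_rot: [-3.141, 0.001, 0.255]
force: [0.2, -0.2, 0.8]
width: 0.0004
gripper_force: 0.0
```

```bash
python3 -c "from h import *;lever()"
```

```text
red [269 251  43  30 623] [289.1 265.8] jig x,z -0.0527 0.1077
10.2 [ 0.4682 -0.1762  0.0857] jigX -0.0396 0.0002 [-0.19 -0.14 -0.61]
```

Emit:
step_arm:
  rows:
    - [-0.005,-0.001,-0.005,0,0]
    - [-0.01,-0.003,-0.011,0,0]
    - [-0.015,-0.004,-0.017,0,0]
    - [-0.018,-0.005,-0.023,0,0]
    - [-0.022,-0.006,-0.03,0,0]
    - [-0.024,-0.006,-0.037,0,0]
    - [-0.026,-0.007,-0.044,0,0]
    - [-0.027,-0.007,-0.048,0,0]
    - [-0.027,-0.007,-0.05,0,0]
    - [-0.027,-0.007,-0.05,0,0]

```text
t: 11.2
eef_pos: [0.4416, -0.1831, 0.0359]
ee_rot: [-3.141, 0.001, 0.255]
force: [0.2, -0.5, -0.4]
width: 0.0004
gripper_force: 0.0
```

```bash
python3 -c "from h import *;lever()"
```

```text
red [254 300  27  24 395] [265.9 311.5] jig x,z -0.0839 0.0595
11.25 [ 0.4421 -0.1831  0.036 ] jigX -0.0666 0.0001 [-0.77  0.43 -0.52]
```

Emit:
step_arm:
  rows:
    - [0,0,-0.003,0,0]
    - [0,0,-0.005,0,0]
    - [0,0,-0.005,0,0]

```text
t: 11.55
eef_pos: [0.4426, -0.1833, 0.0349]
ee_rot: [3.14, -0.001, 0.257]
force: [-16.1, 9.1, 49.0]
width: 0.0007
gripper_force: 25.0
```

Emit:
step_arm:
  rows:
    - [0,0,0.03,0,0]
    - [0,0,0.07,0,0]
    - [0,0,0.12,0,0]
    - [0,0,0.17,0,0]
    - [0,0,0.2,0,0]
    - [0,0,0.2,0,0]
    - [0,0,0.2,0,0]
    - [0,0,0.2,0,0]

```text
t: 12.35
eef_pos: [0.4415, -0.1829, 0.23]
ee_rot: [-3.141, 0.001, 0.255]
force: [0.5, -0.4, -0.2]
width: 0.0004
gripper_force: 0.0
```

```bash
python3 - <<'E'
from h import *
lever()
# brass keeper centroid shift in side view before/after (3.5 mm draw), bar brightness near hook
S=pickle.load(open('f0.pkl','rb'))['side']; g=grab('side'); F1=pickle.load(open('f2.pkl','rb'))[0]
O=np.array([.50657,-.16636,0]);ex=np.array([.9677,.2523,0]);ey=np.array([-.2523,.9677,0])
for f in(S,F1,g):
    m=cv2.inRange(cv2.cvtColor(f['color'],cv2.COLOR_BGR2HSV),(10,130,100),(28,255,255))[240:285,360:400]
    y,x=np.nonzero(m); u,v=x.mean()+360,y.mean()+240
    P=onz(f,u,v,.06); print(len(x),u,v,'jigx',(P-O)@ex,(P-O)@ey)
    b=(cv2.inRange(cv2.cvtColor(f['color'],cv2.COLOR_BGR2HSV),(0,0,150),(180,60,255))[240:285,360:412]>0)
for f in(S,g):
    for n,P in(('lip',(.084,0,.063)),('bar',(.09,0,.052))): print(n,proj(f,O+ex*P[0]+[0,0,P[2]]))
    for dx in range(-2,8): pass
E
```

```text
red [254 290  48  34 956] [277.6 306.2] jig x,z -0.0695 0.0595
12.4 [ 0.4414 -0.183   0.2298] jigX -0.0673 0.0004 [ 0.16  0.45 -0.66]
240 378.9625 260.45416666666665 jigx 0.07682836494117305 0.00016618068675008829
257 378.6108949416342 260.7821011673152 jigx 0.07600872323888372 -0.00010639175005743789
252 376.67063492063494 261.6507936507937 jigx 0.07278620705283455 -0.00010777938324725915
lip [383.47853664 256.70723994]
bar [386.42688453 262.03146125]
lip [383.47853664 256.70723994]
bar [386.42688453 262.03146125]
```

```bash
python3 -c "
from h import *
print(arm.job_done())"
```

```text
the job is handed in; nothing more can be done
None
```

The red jig is clamped and the job was handed in at about 12.4 s: the loop is over the keeper hook, the lever is down (about 0.02 rad) and the jaw is drawn in by roughly 3.5–4 mm. The first loop push passed over the bar, because the fingertips sat about 30 mm higher than the reported position, and had to be repeated. A final check press on the closed lever also reached about 52 N at the wrist, through the fingertips as far as I can tell. The blue jig was not touched.

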